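# Set the date wheel on the herb keeper

### The arm

A 6-joint arm with a two-finger parallel gripper is mounted at the origin on the work surface. World frame = base frame: x ahead of the robot, y to its left, z up, the work surface at z = 0. Lengths are in m, angles in rad, forces in N, time in s.
With the tool pointing down it reaches from about 0.3 to 1 m from the base axis. Payload 5.1 kg.
Tool frame: the origin (TCP) lies on the centre line of the jaws, within the pads' length; the fingertips stand arm.finger_overhang ahead of it and the grasp point (between the pads) lies 8 mm behind it (arm.finger_overhang is the distance from the TCP to the fingertips, in m); z points along the fingers, y is the direction in which the jaws open and shut (so a half turn about z gives the same grasp; the last joint's range is limited). The gripper opens to 95 mm and grips with 3 to 60 N. Pads are 20 mm wide; open, the fingers measure 119 mm over their backs; the gripper's body (75 mm by 180 mm) begins 59 mm behind the grasp point.
Start: joints at [1.103, 0.124, 1.65, -0, 1.367, -0.083], TCP at [0.244, 0.602, 0.226] pointing down, gripper open.
Joint ranges: [-2.61, 2.61], [-1.02, 2.33], [0.03, 2.71], [-1.35, 4.49], [0.32, 2.68], [-2.91, 2.91]. Speed limits (rad/s): [2.57, 2.57, 3.14, 3.14, 3.14, 3.14].

### API

Orientations are given as a unit quaternion [x, y, z, w].
In Python, from bench import arm gives the robot as it stands. The module is installed in compiled form; this text tells all that it offers.
- The arm moves only by the tool drive_tool, never from a script. Its argument "targets" is a list of rows, each an object of numbers: "x", "y", "z": the shift along the world's x, y, z in cm; "spin": the turn about the world's z in degrees. A call has 1 to 8 rows; each row shifts and turns the commanded pose from where the row before left it; what a row does not reach is not made up. A row lasts 1/8 s, in which the tool goes at most 62.5 mm and 10.7 degrees, less where a joint would pass 70% of its speed; a pose out of reach is approached as far as the arm can. A call is refused whole if a number of a shift passes 6.25 or a number of a turn 10.7, either way. A call with a gripper value outside its range is refused whole. "fingers" is the closure, from -1 (fully open) to 1 (shut), so that 0 is half open, set as the call begins (left out, the last holds). The fingers move at their own pace and stop on an object; the grip force is fixed at half the most. Time passes only in rows, so rows that do not move let the fingers close. It gives the time, the measured TCP pose, the force and the opening at its end, in the units of the state.
- arm.get_state(): the state, without advancing time (a new reading comes with each control period).
- arm.capture(name): name is "side" or "top"; returns the picture (384x512x3 uint8, red, green, blue); there is no depth.
- arm.camera_params(name): a dict with "camera_matrix" (3x3 intrinsics, pixels), "dist_coeffs" ([k1, k2, p1, p2, k3] as OpenCV has them; the pictures are not rectified), "eye" and "orientation" of the camera in the world. Camera axes: x right, y down, z forward; pixel columns grow to the right and rows downward; lengths in m; the calibration is good to about 2 mm. A picture is of the moment at which its call begins. camera_params takes no time and is no camera call.
- arm.close_job(): hands the job in, once; it reports no verdict.
The state is a dict: "t": time; "joints": joint angles; "qd": joint speeds; "effort": joint torques, N m; "eef_pos": TCP position; "tcp_rot": TCP orientation; "ft_force": force on the tool from outside, world axes, zero at the start; "torque": the same for the moment, N m; "finger_gap": finger opening in m.
Only numpy, scipy, OpenCV 4.12 (cv2) and the standard library are available. Lean on these libraries where they do the work, as an engineer would, in place of code of your own. Each camera call takes 0.05 s, during which the arm holds its last target. There are 200 camera calls.

### The job

A ramekin has been left standing on the herb keeper, over the window of its date wheel. Take the ramekin off and stand it upright on the cork coaster, then turn the date wheel until the round pip is wholly inside the window. The wheel is sprung and stiff to turn, so find it by touch and press it only lightly, never above 15 newtons, and leave the other things on the shelf where they are.

Things in the scene. Friction and masses are not known exactly. Their poses are not given: they have to be found in the camera images.
- shelf: slim glass shelf, fixed, 200 (x) x 860 (y) x 8 mm, its top face 50 mm above the counter. Origin on the counter under its centre. Keeper, coaster and the other things stand on it in a row along its y axis
- keeper: lidded plastic herb keeper, fixed to the shelf, 160 (x) x 130 (y) mm, lid top 66 mm above its origin, which is the centre of its underside; z up. A white round date wheel lies on the lid; a fixed window deck reaches over the wheel's +x edge. More than 15 N from the robot on keeper or wheel damages it
- deck (a point): centre of the top of the window deck, 43 mm towards +x from the keeper's centre, 92.5 mm above its underside. The deck is a plate 44 mm (x) x 64 mm (y), 3 mm thick, with one opening, the window. Its inner edge is 36 mm from the wheel's axis; the rest of the wheel's face is open
- window (a point): centre of the window, at the level of the deck's top, 48 mm from the wheel's axis along the keeper's +x; the opening is 14 mm (x, radially) x 20 mm (y, across)
- axis (a point): point on the wheel's upright axis, 15 mm towards -x from the keeper's centre, 82 mm above its underside: the mean height of the wheel's flat face. The true height of the face differs from start to start by up to 4 mm up or down and is not measured: find it by touch
- axis_high (a point): point on the wheel's axis 4 mm above axis, the highest the face can be. The wheel is sprung and sinks 1 mm per 6 N pressed (7 mm at most). Turning takes 0.05 N m: fingertips pressed on the smooth face and carried round slip if too light. Two tips on either side of the axis, 20 mm from it, need about 5 N in all; 8 to 12 N drives well; tips within 30 mm of the axis clear the deck
- date_wheel (a joint): angle of the date wheel, rad, counterclockwise from above positive; at 0 or a full turn the pip is centred in the window. Flat disc, 112 mm diameter, no knob, too wide to grip; turns either way, stays where left. Round its edge 8 equal sectors each bear a mark 1.5 mm high, 48 mm from the axis: 7 thin radial bars (10 x 2 mm) and one round pip (10 mm diameter). Smooth within 40 mm of the axis
- ramekin: small white ceramic ramekin to be moved, open on top, 60 mm diameter at the rim, 56 mm at the foot, 40 mm high, 0.13 kg or so. Origin: centre of its underside; z up. It starts on the window deck, hiding the window
- coaster: round cork coaster, fixed on the shelf, 90 mm diameter, 4 mm thick. Origin: centre of its underside
- twin: second ramekin of the same kind, standing on the shelf; to be left alone. Origin: centre of its underside
- mill: copper-coloured aluminium pepper mill, 54 mm diameter, 145 mm high, standing on the shelf; to be left alone. Origin: centre of its underside
- sugar: frosted glass sugar dispenser with flip spout, 66 mm diameter, 147 mm high, standing on the shelf; to be left alone. Origin: centre of its underside
Things that resemble listed ones, but are neither listed nor needed, are in the scene too. Leave any purple or turquoise look-alike of the ramekin alone.

How it is judged:
By the outcome, as a careful person would: the job done as asked, in the order asked, and still so for the second after the job is handed in, with the robot touching nothing.
It also fails if it takes over 72 s, if anything falls off the work surface, if the arm or the gripper's body presses on something with over 40 N, if the wrist force passes 120 N, or if a joint passes its speed limit or range.

## Working session

There is one attempt and no reset: what is moved stays moved. The work goes in short steps, Python scripts to look and compute and a tool call to move; the robot and the scene stay as the last step left them, time stands still between calls to the robot, and variables do not carry over. Pictures are saved under pics/ and viewed, about 8 in all and at most 12, crops included, and the job is handed in when it is done.

Besides the shell and the picture viewer there is one more tool, called after "Emit:" by a JSON object that holds its "name" and its "arguments". drive_tool: Moves the arm, as the interface text tells. Its arguments: {"type":"object","properties":{"targets":{"type":"array","items":{"type":"object","properties":{"x":{"type":"number"},"y":{"type":"number"},"z":{"type":"number"},"spin":{"type":"number"}}}},"fingers":{"type":"number"}},"required":["targets"]}

```bash
mkdir -p pics
cat > h.py <<'E'
import numpy as np,cv2
from scipy.spatial.transform import Rotation as R
from bench import arm
def cap(n,f):
    im=arm.capture(n); cv2.imwrite('pics/'+f+'.png',im[:,:,::-1]); return im
def ray(n,uv,z):
    p=arm.camera_params(n);K=np.array(p['camera_matrix']);d=np.array(p['dist_coeffs'])
    q=cv2.undistortPoints(np.array(uv,float).reshape(-1,1,2),K,d)[:,0]
    v=R.from_quat(p['orientation']).apply(np.c_[q,np.ones(len(q))]);e=np.array(p['eye'])
    return e+v*((z-e[2])/v[:,2])[:,None]
def proj(n,P):
    p=arm.camera_params(n);Rm=R.from_quat(p['orientation']).inv()
    c=Rm.apply(np.atleast_2d(P)-np.array(p['eye']))
    return cv2.projectPoints(c,np.zeros(3),np.zeros(3),np.array(p['camera_matrix']),np.array(p['dist_coeffs']))[0][:,0]
E
python3 - <<'E'
from h import *
a=cap('top','top1');b=cap('side','side1')
cv2.imwrite('pics/both.png',np.vstack([cv2.resize(x,(512,384))[:,:,::-1][ :300 if 0 else 384] for x in (a,b)])[:,:,:] if 0 else np.hstack([a,b])[:,:,::-1])
print(arm.get_state(),arm.finger_overhang)
for n in('top','side'):
  p=arm.camera_params(n);print(p)
E
```

```text
{'t': 0.1, 'joints': array([ 1.10339940e+00,  1.24429333e-01,  1.65155061e+00, -1.04276626e-05,
        1.36751769e+00, -8.25990565e-02]), 'qd': array([-8.84648604e-05, -2.15342044e-03, -4.19208285e-03, -6.53058621e-04,
       -1.34279197e-03,  6.50758359e-04]), 'effort': array([-1.05679790e-04, -4.18882906e+01, -3.61095393e+01,  7.77252065e-02,
        4.61643934e-02, -7.26435633e-05]), 'eef_pos': array([0.24376167, 0.60194328, 0.22450901]), 'tcp_rot': array([ 1.91212991e-01,  9.81548106e-01, -9.18086833e-04, -2.53730143e-04]), 'ft_force': array([-0.20195352, -0.01773691, -0.35638445]), 'torque': array([ 0.01547328, -0.02314184,  0.02510105]), 'finger_gap': 0.09548353441076965} 0.011
{'camera_matrix': array([[403.55908606,   0.        , 247.25816596],
       [  0.        , 403.55908606, 186.83909009],
       [  0.        ,   0.        ,   1.        ]]), 'dist_coeffs': array([0.0368429, 0.       , 0.       , 0.       , 0.       ]), 'eye': array([0.30284412, 0.0053466 , 1.0976986 ]), 'orientation': array([ 0.70752456, -0.69919216,  0.07097937, -0.07417042])}
{'camera_matrix': array([[396.63980876,   0.        , 254.41217973],
       [  0.        , 396.63980876, 188.26364197],
       [  0.        ,   0.        ,   1.        ]]), 'dist_coeffs': array([-0.00803916,  0.        ,  0.        ,  0.        ,  0.        ]), 'eye': array([ 0.06815298, -0.54614664,  0.80052157]), 'orientation': array([ 0.88220331, -0.28192314,  0.11546715, -0.35903204])}
```

View pics/top1.png

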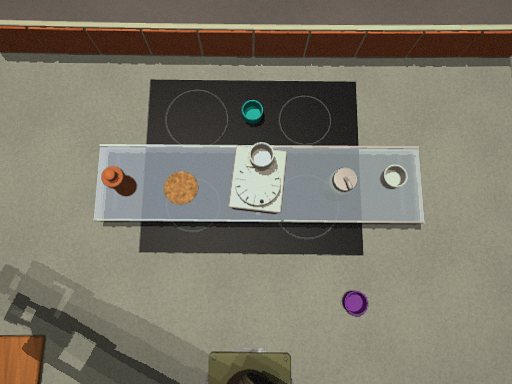

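View pics/side1.png

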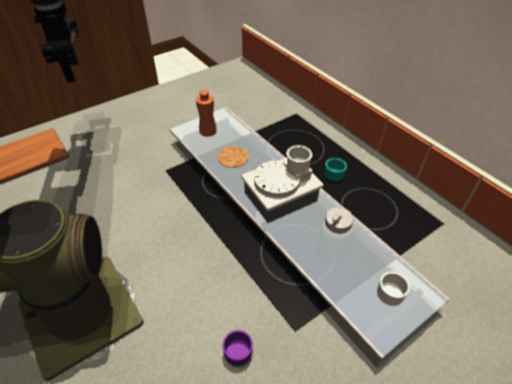

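The top view shows three candidates that look like ramekins. The one at (262,156) is white and stands on the keeper deck, so it is the one meant. The white one at (395,177) on the bare shelf is the twin, and the purple (355,302) and turquoise (252,111) ones are look-alikes. The coaster is at (181,187) and the mill at (113,178). I'll confirm in an enlarged crop.

Run:
```python
from h import *
a=cv2.imread('pics/top1.png');b=cv2.imread('pics/side1.png')
c=cv2.resize(a[135:220,220:300],None,fx=7,fy=7,interpolation=cv2.INTER_CUBIC)
cv2.imwrite('pics/crop1.png',c)
hsv=cv2.cvtColor(a,cv2.COLOR_BGR2HSV)
m=cv2.inRange(hsv,(5,110,60),(22,255,255));m[:,:140]=0;m[:,230:]=0;m[:150]=0;m[215:]=0
M=cv2.moments(m,True);uv=[M['m10']/M['m00'],M['m01']/M['m00']];print('coaster',uv,ray('top',[uv],.054),M['m00'])
# keeper body cream mask
m=cv2.inRange(hsv,(15,10,150),(40,90,255));m[:, :225]=0;m[:,295:]=0;m[:140]=0;m[218:]=0
m=cv2.morphologyEx(m,cv2.MORPH_CLOSE,np.ones((9,9)))
ct=max(cv2.findContours(m,0,2)[0],key=cv2.contourArea);r=cv2.minAreaRect(ct);print(r,cv2.boxPoints(r).tolist());print(ray('top',cv2.boxPoints(r),.116))
print('shelf',ray('top',[[99,146],[418,147],[95,221],[423,222]],.05))
```

```text
coaster [180.62529550827423, 187.49763593380615] [[0.51671304 0.18728974 0.054     ]] 846.0
((261.34368896484375, 175.6446075439453), (58.258628845214844, 68.19170379638672), 6.632514476776123) [[228.47122192382812, 206.14781188964844], [236.34744262695312, 138.41249084472656], [294.2161560058594, 145.1414031982422], [286.3399353027344, 212.87672424316406]]
[[ 0.45852343  0.05669049  0.116     ]
 [ 0.63327814  0.04039081  0.116     ]
 [ 0.6169821  -0.10671975  0.116     ]
 [ 0.44352219 -0.08547706  0.116     ]]
shelf [[ 0.62929491  0.41279959  0.05      ]
 [ 0.63588595 -0.44565776  0.05      ]
 [ 0.42623973  0.40548211  0.05      ]
 [ 0.43380333 -0.44356949  0.05      ]]
```

View pics/crop1.png

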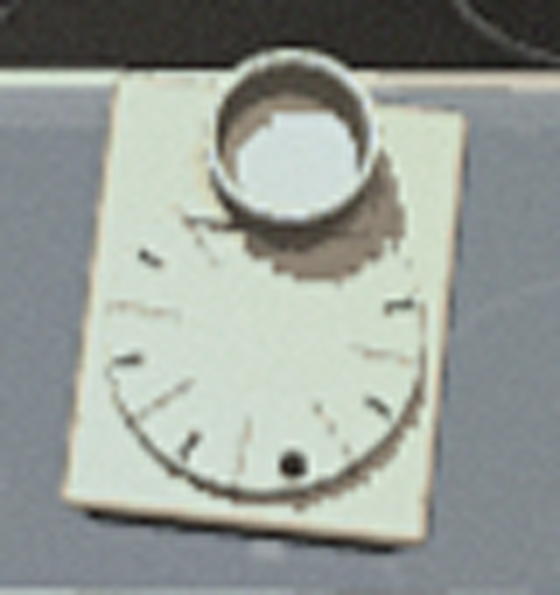

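The crop confirms it: a white ramekin sits over the deck, rim centre near crop (297,137). The pip is at crop (292,464), on the side opposite the window.

Run:
```python
from h import *
f=lambda L:np.array(L)/7+[220,135]-0.43
c=ray('top',f([[118,73],[465,115],[423,543],[63,497]]),.116)[:,:2];print(c)
ctr=c.mean(0);ux=(c[0]-c[3]+c[1]-c[2]);yaw=np.arctan2(ux[1],ux[0]);print('keeper',ctr,np.degrees(yaw),[np.linalg.norm(c[i]-c[(i+1)%4]) for i in range(4)])
ex=np.array([np.cos(yaw),np.sin(yaw)]);ax=ctr-.015*ex;print('axis',ax,'window',ax+.048*ex,'deck',ctr+.043*ex)
rk=ray('top',f([[297,137]]),.1825)[0,:2];print('ram',rk)
# foot seen by inner floor? side view: rim
p=ray('top',f([[292,464],[400,304],[377,407],[191,444],[128,359],[151,258]]),.1335)[:,:2]-ax
print('marks', [(round(np.linalg.norm(q)*1e3,1),round(np.degrees(np.arctan2(q[1],q[0])-yaw),1)) for q in p])
print('proj side ram rim,axis,coaster',proj('side',[[*rk,.1825],[*ax,.132],[.5167,.1873,.054]]))
s=arm.get_state();print(R.from_quat(s['tcp_rot']).as_matrix().round(3))
```

```text
[[ 0.6157793   0.0398823 ]
 [ 0.60130943 -0.08579605]
 [ 0.44515013 -0.06996276]
 [ 0.45996406  0.05647882]]
keeper [ 0.53055073 -0.01484942] -5.934590427913431 [np.float64(0.12650859619175617), np.float64(0.1569599283146586), np.float64(0.12730642180639332), np.float64(0.15669662884511784)]
axis [ 0.51563112 -0.01329853] window [ 0.56337387 -0.01826139] deck [ 0.57332027 -0.01929532]
ram [ 0.57278299 -0.0230861 ]
marks [(np.float64(47.1), np.float64(-161.6)), (np.float64(49.0), np.float64(-70.8)), (np.float64(47.1), np.float64(-116.9)), (np.float64(46.6), np.float64(153.6)), (np.float64(48.2), np.float64(107.3)), (np.float64(48.0), np.float64(61.9))]
proj side ram rim,axis,coaster [[299.17504964 153.62210674]
 [276.78476504 176.21977537]
 [232.94815087 155.99856171]]
[[-0.927  0.375 -0.001]
 [ 0.375  0.927 -0.002]
 [ 0.    -0.002 -1.   ]]
```

Emit:
{"name": "drive_tool", "arguments": {"targets": [{"z": 5,"spin": 8},{"x": 2.5,"y": -4.8,"spin": 8},{"x": 2.5,"y": -4.8},{"x": 2.5,"y": -4.8},{"x": 2.5,"y": -4.8},{"x": 2.5,"y": -4.8},{"x": 2.5,"y": -4.8},{"x": 2.5,"y": -4.8}], "fingers": -1}}

```text
schema error: expected keys x, y, z, spin
```

Emit:
{"name": "drive_tool", "arguments": {"targets": [{"x": 2.5,"y": -4.8},{"x": 2.5,"y": -4.8},{"x": 2.5,"y": -4.8},{"x": 2.5,"y": -4.8},{"x": 2.5,"y": -4.8},{"x": 2.5,"y": -4.8},{"x": 0},{"x": 0}]}}

```text
schema error: expected keys x, y, z, spin
```

Emit:
{"name": "drive_tool", "arguments": {"targets": [{"x": 0,"y": 0,"z": 5,"spin": 8},{"x": 2.5,"y": -4.8,"z": 0,"spin": 8},{"x": 2.5,"y": -4.8,"z": 0,"spin": 0},{"x": 2.5,"y": -4.8,"z": 0,"spin": 0},{"x": 2.5,"y": -4.8,"z": 0,"spin": 0},{"x": 2.5,"y": -4.8,"z": 0,"spin": 0},{"x": 2.5,"y": -4.8,"z": 0,"spin": 0},{"x": 2.5,"y": -4.8,"z": 0,"spin": 0}], "fingers": -1}}

```text
t: 1.1
eef_pos: [0.4193, 0.2647, 0.2753]
tcp_rot: [0.053, 0.999, -0.0, -0.0]
ft_force: [-0.2, 0.1, -0.3]
finger_gap: 0.0951
```

Emit:
{"name": "drive_tool", "arguments": {"targets": [{"x": 2.5,"y": -4.8,"z": 0,"spin": 0},{"x": 2.5,"y": -4.8,"z": 0,"spin": 0},{"x": 2.5,"y": -4.8,"z": 0,"spin": 0},{"x": 2.5,"y": -4.8,"z": 0,"spin": 0},{"x": 2.5,"y": -4.8,"z": 0,"spin": 0},{"x": 2.5,"y": -4.8,"z": 0,"spin": 0},{"x": 0,"y": 0,"z": 0,"spin": 0},{"x": 0,"y": 0,"z": 0,"spin": 0}]}}

```text
t: 2.1
eef_pos: [0.5686, -0.0213, 0.275]
tcp_rot: [0.053, 0.999, 0.0, -0.001]
ft_force: [-0.8, -0.9, 0.5]
finger_gap: 0.0954
```

Emit:
{"name": "drive_tool", "arguments": {"targets": [{"x": 0.4,"y": -0.2,"z": -4,"spin": 0},{"x": 0,"y": 0,"z": -3,"spin": 0},{"x": 0,"y": 0,"z": -2.3,"spin": 0},{"x": 0,"y": 0,"z": -1,"spin": 0},{"x": 0,"y": 0,"z": -1,"spin": 0},{"x": 0,"y": 0,"z": 0,"spin": 0}]}}

```text
t: 2.85
eef_pos: [0.5728, -0.0231, 0.1626]
tcp_rot: [0.052, 0.999, 0.0, -0.0]
ft_force: [-0.8, -0.3, 0.1]
finger_gap: 0.0952
```

Emit:
{"name": "drive_tool", "arguments": {"targets": [{"x": 0,"y": 0,"z": 0,"spin": 0},{"x": 0,"y": 0,"z": 0,"spin": 0},{"x": 0,"y": 0,"z": 0,"spin": 0},{"x": 0,"y": 0,"z": 0,"spin": 0},{"x": 0,"y": 0,"z": 0,"spin": 0},{"x": 0,"y": 0,"z": 0,"spin": 0}], "fingers": 1}}

```text
t: 3.6
eef_pos: [0.5731, -0.0234, 0.1629]
tcp_rot: [0.053, 0.999, 0.0, 0.0]
ft_force: [-0.1, 1.0, 1.1]
finger_gap: 0.0579
```

Emit:
{"name": "drive_tool", "arguments": {"targets": [{"x": 0,"y": 0,"z": 1,"spin": 0},{"x": 0,"y": 0,"z": 2,"spin": 0},{"x": 0,"y": 0,"z": 3,"spin": 0},{"x": -1,"y": 3,"z": 0,"spin": 0},{"x": -1,"y": 4,"z": 0,"spin": 0},{"x": -1,"y": 4,"z": 0,"spin": 0},{"x": -1,"y": 4,"z": 0,"spin": 0},{"x": -1,"y": 4,"z": 0,"spin": 0}]}}

```text
t: 4.6
eef_pos: [0.523, 0.1677, 0.2245]
tcp_rot: [0.053, 0.999, 0.0, 0.001]
ft_force: [0.9, -0.3, -1.3]
finger_gap: 0.0579
```

Emit:
{"name": "drive_tool", "arguments": {"targets": [{"x": -0.6,"y": 2.1,"z": 0,"spin": 0},{"x": 0,"y": 0,"z": 0,"spin": 0},{"x": 0,"y": 0,"z": 0,"spin": 0}]}}

```text
t: 4.97
eef_pos: [0.5174, 0.187, 0.2236]
tcp_rot: [0.053, 0.999, -0.0, 0.001]
ft_force: [-0.0, -0.0, -1.1]
finger_gap: 0.0576
```

Run:
```python
from h import *
a=cap('top','top2');b=cap('side','side2')
cv2.imwrite('pics/c2.png',np.hstack([cv2.resize(a[130:230,150:290],None,fx=2.8,fy=2.8,interpolation=2),cv2.resize(b[90:190,190:330],None,fx=2.8,fy=2.8,interpolation=2)])[:,:,::-1])
```

```text
(no output)
```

View pics/c2.png

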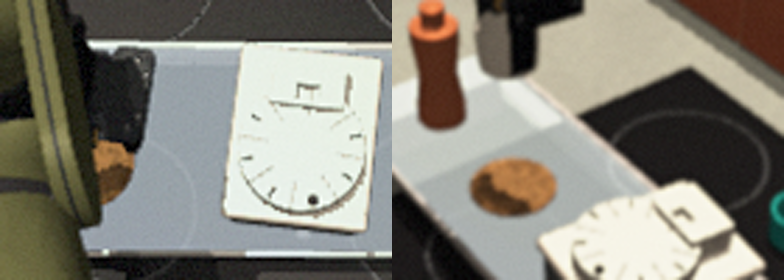

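The top view shows the window is now clear. In the side view the ramekin is held above the coaster, with 1.1 N of load and a 58 mm gap. Next I lower it.

Emit:
{"name": "drive_tool", "arguments": {"targets": [{"x": 0,"y": 0,"z": -4,"spin": 0},{"x": 0,"y": 0,"z": -4,"spin": 0},{"x": 0,"y": 0,"z": -3.5,"spin": 0},{"x": 0,"y": 0,"z": -2,"spin": 0},{"x": 0,"y": 0,"z": -0.7,"spin": 0},{"x": 0,"y": 0,"z": -0.3,"spin": 0},{"x": 0,"y": 0,"z": 0,"spin": 0}]}}

```text
t: 5.95
eef_pos: [0.518, 0.1876, 0.0789]
tcp_rot: [0.053, 0.999, 0.0, 0.001]
ft_force: [0.4, 0.9, -1.3]
finger_gap: 0.0576
```

Emit:
{"name": "drive_tool", "arguments": {"targets": [{"x": 0,"y": 0,"z": -0.2,"spin": 0},{"x": 0,"y": 0,"z": -0.1,"spin": 0},{"x": 0,"y": 0,"z": 0,"spin": 0}]}}

```text
t: 6.32
eef_pos: [0.517, 0.1875, 0.0748]
tcp_rot: [0.053, 0.999, -0.0, 0.0]
ft_force: [-0.3, -0.6, -0.7]
finger_gap: 0.058
```

Emit:
{"name": "drive_tool", "arguments": {"targets": [{"x": 0,"y": 0,"z": -0.1,"spin": 0},{"x": 0,"y": 0,"z": 0,"spin": 0}]}}

```text
t: 6.58
eef_pos: [0.5172, 0.1875, 0.0744]
tcp_rot: [0.053, 0.999, 0.0, 0.0]
ft_force: [-2.6, -0.9, 4.9]
finger_gap: 0.0573
```

Emit:
{"name": "drive_tool", "arguments": {"targets": [{"x": 0,"y": 0,"z": 0,"spin": 0},{"x": 0,"y": 0,"z": 0,"spin": 0},{"x": 0,"y": 0,"z": 0,"spin": 0},{"x": 0,"y": 0,"z": 0,"spin": 0},{"x": 0,"y": 0,"z": 1,"spin": 0},{"x": 0,"y": 0,"z": 4.5,"spin": 0},{"x": 0,"y": 0,"z": 6,"spin": 0},{"x": 0,"y": 0,"z": 6,"spin": 0}], "fingers": -1}}

```text
t: 7.58
eef_pos: [0.5167, 0.1874, 0.251]
tcp_rot: [0.053, 0.999, 0.0, 0.0]
ft_force: [1.2, -0.4, 0.2]
finger_gap: 0.0949
```

Emit:
{"name": "drive_tool", "arguments": {"targets": [{"x": 0,"y": -4,"z": 0,"spin": -10},{"x": 0,"y": -4,"z": 0,"spin": -10},{"x": 0,"y": -4,"z": 0,"spin": -10},{"x": 0,"y": -4,"z": 0,"spin": -10},{"x": 0,"y": -4,"z": 0,"spin": -10},{"x": 0,"y": 0,"z": 0,"spin": -10},{"x": 0,"y": 0,"z": 0,"spin": -10},{"x": 0,"y": 0,"z": 0,"spin": -10}], "fingers": 0.41}}

```text
t: 8.57
eef_pos: [0.5171, -0.0128, 0.2495]
tcp_rot: [0.685, 0.729, 0.0, 0.0]
ft_force: [0.1, 0.1, -0.1]
finger_gap: 0.0285
```

Emit:
{"name": "drive_tool", "arguments": {"targets": [{"x": 0,"y": 0,"z": 0,"spin": -10},{"x": 0,"y": 0,"z": 0,"spin": -10},{"x": 0,"y": 0,"z": 0,"spin": -10},{"x": 0,"y": 0,"z": 0,"spin": -10},{"x": 0,"y": 0,"z": 0,"spin": -10},{"x": 0,"y": 0,"z": 0,"spin": -10},{"x": 0,"y": 0,"z": 0,"spin": 0},{"x": 0,"y": 0,"z": 0,"spin": 0}]}}

```text
t: 9.57
eef_pos: [0.5171, -0.0126, 0.2491]
tcp_rot: [0.956, 0.293, 0.0, 0.0]
ft_force: [-0.0, 0.3, 0.3]
finger_gap: 0.0283
```

Run:
```python
from h import *
b=cap('side','side3')
cv2.imwrite('pics/c3.png',cv2.resize(b[60:220,180:360],None,fx=3,fy=3,interpolation=2)[:,:,::-1])
s=arm.get_state();print(s['joints'],s['eef_pos'],s['ft_force'],s['finger_gap'])
```

```text
[-1.28086616e-01 -1.88324854e-01  1.91569678e+00 -2.97300555e-05
  1.41384894e+00  8.48153787e-01] [ 0.51702911 -0.01255468  0.24894917] [0.13828892 0.46703181 0.54002507] 0.02777620135895413
```

View pics/c3.png

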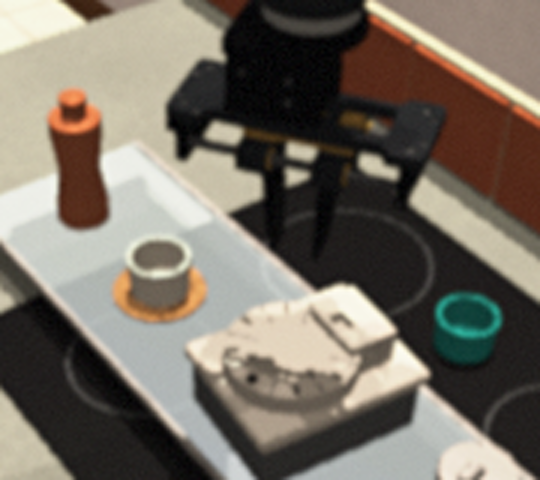

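The ramekin is upright and centred on the coaster (crop 160,288), and the half-open gripper is above the wheel. Next I descend to find the face.

Emit:
{"name": "drive_tool", "arguments": {"targets": [{"x": -0.15,"y": -0.05,"z": -4,"spin": 0},{"x": 0,"y": 0,"z": -3,"spin": 0},{"x": 0,"y": 0,"z": -2,"spin": 0},{"x": 0,"y": 0,"z": -0.7,"spin": 0},{"x": 0,"y": 0,"z": 0,"spin": 0},{"x": 0,"y": 0,"z": 0,"spin": 0}]}}

```text
t: 10.38
eef_pos: [0.5165, -0.0132, 0.1531]
tcp_rot: [0.956, 0.292, 0.001, 0.0]
ft_force: [-0.5, -1.2, -0.6]
finger_gap: 0.0279
```

Emit:
{"name": "drive_tool", "arguments": {"targets": [{"x": 0,"y": 0,"z": -0.1,"spin": 0},{"x": 0,"y": 0,"z": -0.1,"spin": 0},{"x": 0,"y": 0,"z": -0.1,"spin": 0},{"x": 0,"y": 0,"z": -0.1,"spin": 0},{"x": 0,"y": 0,"z": 0,"spin": 0}]}}

```text
t: 11.0
eef_pos: [0.5154, -0.013, 0.1475]
tcp_rot: [0.956, 0.292, -0.0, -0.0]
ft_force: [-0.5, 0.7, 0.3]
finger_gap: 0.0279
```

Emit:
{"name": "drive_tool", "arguments": {"targets": [{"x": 0,"y": 0,"z": -0.1,"spin": 0},{"x": 0,"y": 0,"z": -0.1,"spin": 0},{"x": 0,"y": 0,"z": 0,"spin": 0}]}}

```text
t: 11.38
eef_pos: [0.5155, -0.013, 0.1457]
tcp_rot: [0.956, 0.292, 0.0, 0.0]
ft_force: [0.8, -0.4, 1.3]
finger_gap: 0.028
```

Emit:
{"name": "drive_tool", "arguments": {"targets": [{"x": 0,"y": 0,"z": -0.1,"spin": 0},{"x": 0,"y": 0,"z": 0,"spin": 0}]}}

```text
t: 11.62
eef_pos: [0.5156, -0.0131, 0.1452]
tcp_rot: [0.956, 0.292, 0.0, 0.0]
ft_force: [-2.1, -0.0, 3.5]
finger_gap: 0.028
```

Emit:
{"name": "drive_tool", "arguments": {"targets": [{"x": 0,"y": 0,"z": -0.05,"spin": 0},{"x": 0,"y": 0,"z": 0,"spin": 0}]}}

```text
t: 11.88
eef_pos: [0.5156, -0.013, 0.1448]
tcp_rot: [0.956, 0.292, 0.0, 0.0]
ft_force: [-2.0, -0.1, 5.4]
finger_gap: 0.0281
```

Emit:
{"name": "drive_tool", "arguments": {"targets": [{"x": 0,"y": 0,"z": 0,"spin": 0}]}}

```text
t: 12.0
eef_pos: [0.5156, -0.0131, 0.1448]
tcp_rot: [0.956, 0.292, 0.0, 0.0]
ft_force: [-1.6, -0.1, 6.0]
finger_gap: 0.028
```

Emit:
{"name": "drive_tool", "arguments": {"targets": [{"x": 0,"y": 0,"z": -0.07,"spin": 0},{"x": 0,"y": 0,"z": 0,"spin": 0},{"x": 0,"y": 0,"z": 0,"spin": 0}]}}

```text
t: 12.38
eef_pos: [0.5157, -0.0131, 0.1445]
tcp_rot: [0.956, 0.292, 0.0, 0.0]
ft_force: [-3.5, -0.3, 6.9]
finger_gap: 0.0276
```

Emit:
{"name": "drive_tool", "arguments": {"targets": [{"x": 0,"y": 0,"z": 0,"spin": 3},{"x": 0,"y": 0,"z": 0,"spin": 5},{"x": 0,"y": 0,"z": 0,"spin": 5},{"x": 0,"y": 0,"z": 0,"spin": 5},{"x": 0,"y": 0,"z": 0,"spin": 2},{"x": 0,"y": 0,"z": 0,"spin": 0}]}}

```text
t: 13.12
eef_pos: [0.5163, -0.0129, 0.1447]
tcp_rot: [0.891, 0.454, 0.001, 0.0]
ft_force: [-1.4, 0.9, 6.9]
finger_gap: 0.028
```

Run:
```python
from h import *
b=cap('side','side4')
cv2.imwrite('pics/c4.png',cv2.resize(b[140:220,230:340],None,fx=6,fy=6,interpolation=2)[:,:,::-1])
s=arm.get_state();print(s['eef_pos'],s['ft_force'],s['torque'],s['finger_gap'])
```

```text
[ 0.51635889 -0.01288277  0.14469452] [-1.46276389  1.22755734  6.60957504] [ 0.17013452  0.35306664 -0.02593997] 0.02797834280218394
```

View pics/c4.png

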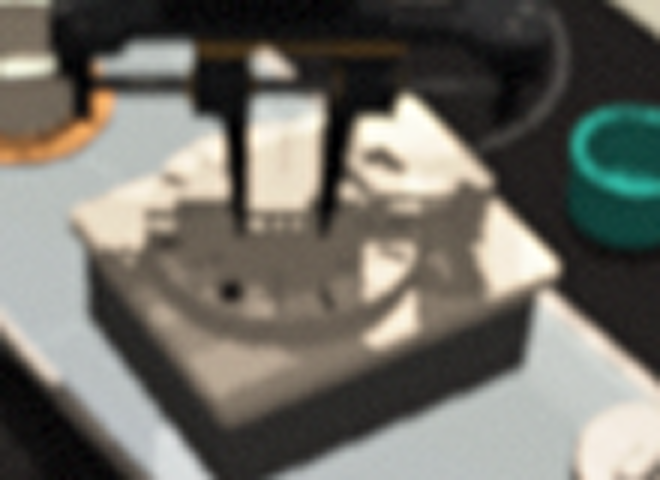

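```bash
cat >> h.py <<'E'
def ang(n,uv,z=.1345):
    q=ray(n,[uv],z)[0,:2]-[.51563,-.0133];return np.linalg.norm(q)*1e3,(np.degrees(np.arctan2(q[1],q[0]))+5.93)%360
E
python3 - <<'E'
from h import *
print(ang('side',[268.1,187.9]))
a=cv2.imread('pics/side3.png');print(ang('side',[180+251/3-.4,60+378/3-.4],.1355))
E
```

```text
(np.float64(47.614286977194936), np.float64(212.70847740016677))
(np.float64(48.79803678126965), np.float64(197.20475991538058))
```

Emit:
{"name": "drive_tool", "arguments": {"targets": [{"x": -0.05,"y": 0,"z": -0.06,"spin": 0},{"x": 0,"y": 0,"z": 0,"spin": 0},{"x": 0,"y": 0,"z": 0,"spin": 5},{"x": 0,"y": 0,"z": 0,"spin": 6},{"x": 0,"y": 0,"z": 0,"spin": 6},{"x": 0,"y": 0,"z": 0,"spin": 6},{"x": 0,"y": 0,"z": 0,"spin": 6},{"x": 0,"y": 0,"z": 0,"spin": 6}]}}

```text
t: 14.18
eef_pos: [0.5157, -0.0128, 0.1444]
tcp_rot: [0.712, 0.702, 0.001, 0.0]
ft_force: [-2.7, 1.1, 8.7]
finger_gap: 0.0285
```

Emit:
{"name": "drive_tool", "arguments": {"targets": [{"x": 0,"y": 0,"z": 0,"spin": 6},{"x": 0,"y": 0,"z": 0,"spin": 6},{"x": 0,"y": 0,"z": 0,"spin": 6}]}}

```text
t: 14.55
eef_pos: [0.5154, -0.0128, 0.1443]
tcp_rot: [0.594, 0.805, 0.0, 0.0]
ft_force: [-2.9, 0.1, 8.6]
finger_gap: 0.0283
```

Force is steady at about 8.6 N, so I continue.

Emit:
{"name": "drive_tool", "arguments": {"targets": [{"x": 0,"y": 0,"z": 0,"spin": 6},{"x": 0,"y": 0,"z": 0,"spin": 6},{"x": 0,"y": 0,"z": 0,"spin": 6},{"x": 0,"y": 0,"z": 0,"spin": 6},{"x": 0,"y": 0,"z": 0,"spin": 6},{"x": 0,"y": 0,"z": 0,"spin": 6},{"x": 0,"y": 0,"z": 0,"spin": 6},{"x": 0,"y": 0,"z": 0,"spin": 0}]}}

```text
t: 15.55
eef_pos: [0.5156, -0.0133, 0.1444]
tcp_rot: [0.267, 0.964, -0.0, 0.001]
ft_force: [-3.0, -0.2, 8.3]
finger_gap: 0.028
```

Run:
```python
from h import *
b=cap('side','side5')
cv2.imwrite('pics/c5.png',cv2.resize(b[140:220,230:340],None,fx=6,fy=6,interpolation=2)[:,:,::-1])
s=arm.get_state();print(s['eef_pos'],s['ft_force'],s['torque'],s['joints'][5])
```

```text
[ 0.51563335 -0.01323476  0.14438119] [-2.70579924 -0.27346672  7.22904138] [-0.00364075  0.58615529  0.05481604] -1.1586965479489286
```

View pics/c5.png

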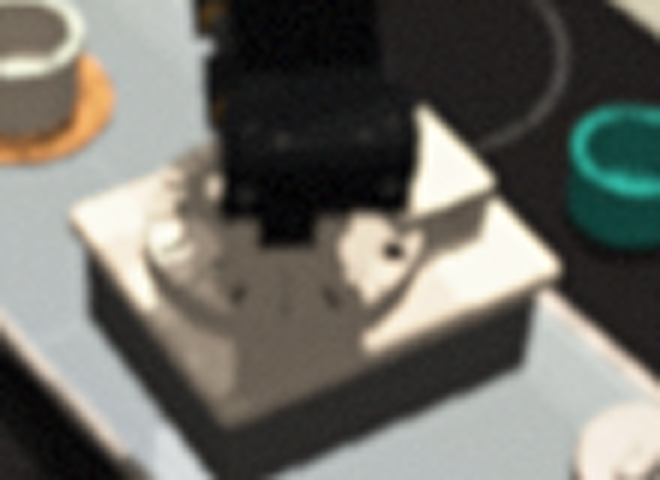

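```bash
python3 -c "
from h import *
print(ang('side',[295.1,181.3],.1340))"
```

```text
(np.float64(47.151055164465895), np.float64(306.0244831278151))
```

Emit:
{"name": "drive_tool", "arguments": {"targets": [{"x": 0,"y": 0,"z": 0,"spin": 5},{"x": 0,"y": 0,"z": 0,"spin": 7},{"x": 0,"y": 0,"z": 0,"spin": 7},{"x": 0,"y": 0,"z": 0,"spin": 7},{"x": 0,"y": 0,"z": 0,"spin": 7},{"x": 0,"y": 0,"z": 0,"spin": 7},{"x": 0,"y": 0,"z": 0,"spin": 7},{"x": 0,"y": 0,"z": 0,"spin": 7}]}}

```text
t: 16.6
eef_pos: [0.5161, -0.0131, 0.1445]
tcp_rot: [-0.201, 0.98, -0.0, 0.001]
ft_force: [-1.8, -0.1, 6.8]
finger_gap: 0.0282
```

Emit:
{"name": "drive_tool", "arguments": {"targets": [{"x": 0,"y": 0,"z": 0,"spin": 0},{"x": 0,"y": 0,"z": 0,"spin": 0},{"x": 0,"y": 0,"z": 0.4,"spin": 0},{"x": 0,"y": 0,"z": 1,"spin": 0},{"x": 0,"y": 0,"z": 5,"spin": 0},{"x": 0,"y": 0,"z": 6,"spin": 0}]}}

```text
t: 17.35
eef_pos: [0.5139, -0.013, 0.2665]
tcp_rot: [-0.199, 0.98, 0.001, -0.002]
ft_force: [1.1, -0.5, 0.6]
finger_gap: 0.0282
```

Emit:
{"name": "drive_tool", "arguments": {"targets": [{"x": -2,"y": 5,"z": 2,"spin": 0},{"x": -2,"y": 5,"z": 2,"spin": 0},{"x": -2,"y": 5,"z": 0,"spin": 0},{"x": -2,"y": 5,"z": 0,"spin": 0},{"x": -2,"y": 5,"z": 0,"spin": 0},{"x": -2,"y": 5,"z": 0,"spin": 0},{"x": 0,"y": 0,"z": 0,"spin": 0}]}}

```text
t: 18.23
eef_pos: [0.3934, 0.2893, 0.3068]
tcp_rot: [-0.202, 0.979, 0.0, -0.0]
ft_force: [-0.3, -0.2, 0.0]
finger_gap: 0.028
```

Run:
```python
from h import *
a=cap('top','top6');b=cap('side','side6')
f=lambda x:cv2.resize(x,None,fx=5,fy=5,interpolation=cv2.INTER_CUBIC)
cv2.imwrite('pics/c6.png',np.hstack([f(a[140:220,225:300]),f(b[140:220,240:320])])[:,:,::-1])
```

```text
(no output)
```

View pics/c6.png

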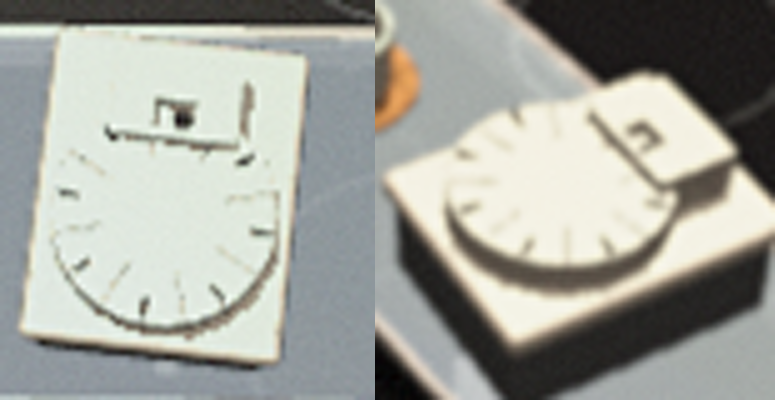

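Run:
```python
from h import *
for p in [(183,117),(245,159),(262,232),(217,293),(145,305),(80,264),(68,193)]:
    r,t=ang('top',[225+p[0]/5-.4,140+p[1]/5-.4],.1355);print(round(r,1),round(t,1),round((t+22.5)%45-22.5,1))
w=proj('top',[[.56337+ -.00+0, -.01826,.1425]])[0];print((w-[225,140]+.4)*5)
```

```text
49.2 354.9 -5.1
48.4 310.3 -4.7
49.0 265.1 -4.9
47.6 219.5 -5.5
46.7 175.4 -4.6
48.0 128.9 -6.1
47.6 84.8 -5.2
[174.3824279  114.28270353]
```

The pip is in the window but 5° short: all seven marks agree on -5.1°, and the limit is about ±6°. I'll nudge it another 6°.

Emit:
{"name": "drive_tool", "arguments": {"targets": [{"x": 2,"y": -5,"z": 0,"spin": 0},{"x": 2,"y": -5,"z": 0,"spin": 0},{"x": 2,"y": -5,"z": 0,"spin": 0},{"x": 2,"y": -5,"z": 0,"spin": 0},{"x": 2,"y": -5,"z": -2,"spin": 0},{"x": 2.2,"y": -5.2,"z": -2,"spin": 0},{"x": 0,"y": 0,"z": -4,"spin": 0},{"x": 0,"y": 0,"z": 0,"spin": 0}]}}

```text
t: 19.32
eef_pos: [0.5147, -0.017, 0.2231]
tcp_rot: [-0.197, 0.98, 0.001, -0.004]
ft_force: [0.5, -0.4, -0.9]
finger_gap: 0.028
```

Emit:
{"name": "drive_tool", "arguments": {"targets": [{"x": 0,"y": 0,"z": -4,"spin": 0},{"x": 0,"y": 0,"z": -2,"spin": 0},{"x": 0,"y": 0,"z": -1,"spin": 0},{"x": 0,"y": 0,"z": 0,"spin": 0},{"x": 0,"y": 0,"z": 0,"spin": 0}]}}

```text
t: 19.95
eef_pos: [0.5179, -0.0151, 0.1584]
tcp_rot: [-0.199, 0.98, -0.0, 0.001]
ft_force: [0.4, -0.1, 1.0]
finger_gap: 0.0282
```

Emit:
{"name": "drive_tool", "arguments": {"targets": [{"x": -0.2,"y": 0.15,"z": -0.5,"spin": 0},{"x": 0,"y": 0,"z": -0.4,"spin": 0},{"x": 0,"y": 0,"z": -0.2,"spin": 0},{"x": 0,"y": 0,"z": 0,"spin": 0},{"x": 0,"y": 0,"z": 0,"spin": 0}]}}

```text
t: 20.58
eef_pos: [0.5151, -0.0136, 0.1459]
tcp_rot: [-0.199, 0.98, -0.0, 0.0]
ft_force: [-0.1, 0.1, 0.3]
finger_gap: 0.0283
```

Emit:
{"name": "drive_tool", "arguments": {"targets": [{"x": 0,"y": 0,"z": -0.1,"spin": 0},{"x": 0,"y": 0,"z": 0,"spin": 0},{"x": 0,"y": 0,"z": 0,"spin": 0}]}}

```text
t: 20.95
eef_pos: [0.5152, -0.0136, 0.1452]
tcp_rot: [-0.199, 0.98, -0.0, 0.0]
ft_force: [-1.2, 0.6, 3.3]
finger_gap: 0.028
```

Emit:
{"name": "drive_tool", "arguments": {"targets": [{"x": 0,"y": 0,"z": -0.1,"spin": 0},{"x": 0,"y": 0,"z": -0.03,"spin": 0},{"x": 0,"y": 0,"z": 0,"spin": 0},{"x": 0,"y": 0,"z": 0,"spin": 0}]}}

```text
t: 21.45
eef_pos: [0.5152, -0.0136, 0.1446]
tcp_rot: [-0.199, 0.98, -0.0, 0.0]
ft_force: [-3.3, -0.1, 6.8]
finger_gap: 0.0285
```

Emit:
{"name": "drive_tool", "arguments": {"targets": [{"x": 0,"y": 0,"z": 0,"spin": 2},{"x": 0,"y": 0,"z": 0,"spin": 2},{"x": 0,"y": 0,"z": 0,"spin": 2},{"x": 0,"y": 0,"z": 0,"spin": 0},{"x": 0,"y": 0,"z": 0,"spin": 0}]}}

```text
t: 22.08
eef_pos: [0.5155, -0.0136, 0.1446]
tcp_rot: [-0.25, 0.968, -0.0, 0.0]
ft_force: [-1.0, 0.3, 6.6]
finger_gap: 0.028
```

Emit:
{"name": "drive_tool", "arguments": {"targets": [{"x": 0,"y": 0,"z": 0.4,"spin": 0},{"x": 0,"y": 0,"z": 1,"spin": 0},{"x": 0,"y": 0,"z": 5,"spin": 0},{"x": 0,"y": 0,"z": 6,"spin": 0},{"x": -2,"y": 5,"z": 2,"spin": 0},{"x": -2,"y": 5,"z": 2,"spin": 0},{"x": -2,"y": 5,"z": 0,"spin": 0},{"x": -2,"y": 5,"z": 0,"spin": 0}]}}

```text
t: 23.08
eef_pos: [0.4343, 0.1878, 0.3083]
tcp_rot: [-0.25, 0.968, 0.0, 0.001]
ft_force: [0.2, 0.3, 0.2]
finger_gap: 0.0284
```

Emit:
{"name": "drive_tool", "arguments": {"targets": [{"x": -3,"y": 5,"z": 0,"spin": 0},{"x": -4,"y": 4,"z": 0,"spin": 0},{"x": -4,"y": 4,"z": 0,"spin": 0},{"x": -4,"y": 4,"z": 0,"spin": 0},{"x": 0,"y": 5,"z": 0,"spin": 0},{"x": 0,"y": 5,"z": 0,"spin": 0},{"x": 0,"y": 5,"z": 0,"spin": 0},{"x": 0,"y": 0,"z": 0,"spin": 0}]}}

```text
t: 24.08
eef_pos: [0.2843, 0.5084, 0.3061]
tcp_rot: [-0.251, 0.968, -0.001, -0.001]
ft_force: [0.1, -0.1, -0.6]
finger_gap: 0.028
```

Run:
```python
from h import *
a=cap('top','top7')
f=lambda x,k:cv2.resize(x,None,fx=k,fy=k,interpolation=cv2.INTER_CUBIC)
cv2.imwrite('pics/c7.png',np.vstack([np.hstack([f(a[140:220,225:300],5),f(a[140:220,150:225],5)]),f(a[140:230,90:440],750/350)])[:,:,::-1])
```

```text
(no output)
```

View pics/c7.png

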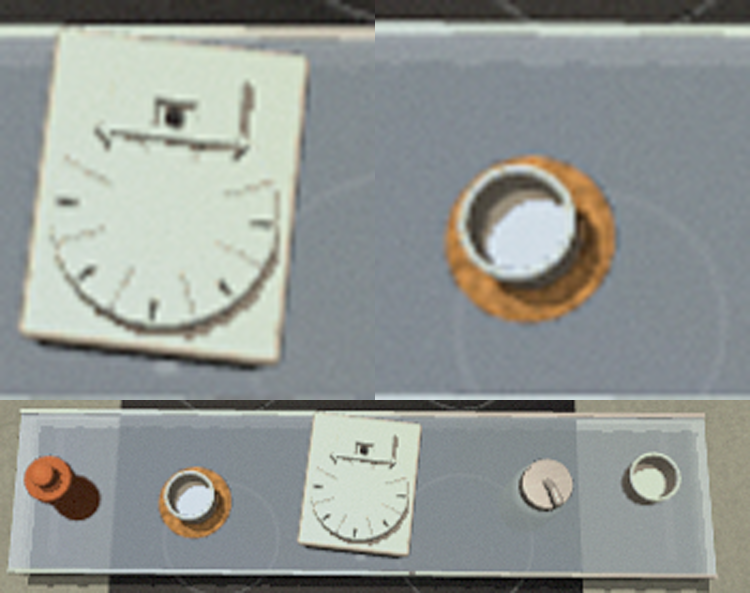

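Run:
```python
from h import *
for p in [(175,117),(261,223),(225,288),(153,309),(87,271),(68,202)]:
    print([round(float(v),1) for v in ang('top',[225+p[0]/5-.4,140+p[1]/5-.4],.1355)])
print('ram',ray('top',[[150+(518-375)/5-.4,140+224/5-.4]],.094),'coaster',ray('top',[[150+(531-375)/5-.4,140+239/5-.4]],.054))
arm.close_job()
```

```text
[48.6, 359.5]
[47.9, 270.3]
[47.8, 225.0]
[48.1, 180.4]
[47.2, 134.7]
[46.8, 90.2]
ram [[0.51648487 0.18684259 0.094     ]] coaster [[0.51698142 0.1868413  0.054     ]]
the job is handed in; nothing more can be done
```

I moved the ramekin off the date-wheel window and stood it upright on the coaster. I then turned the wheel until the round pip was in the window, and handed the job in at about 24 s.

- **Ramekin:** the last top view shows it upright, within about 1 mm of the coaster's centre.
- **Date wheel:** I turned it about 162° counterclockwise with two fingertips. The first turn stopped about 5° short because the tips slipped a little, so I pressed again and added 6°. The last top view puts the pip and the five bars I measured within about 0.5° of where they should be. The pip is centred in the window, which allows about ±6°.
- **Pressing force:** the highest reading on the wheel was 8.7 N straight down, about 9 N in all. I only saw the reading at the end of each move, so a brief higher peak in between would not show.
- **Other things:** in the last top view the mill, sugar dispenser and twin still stand on the shelf where they were. I judged that by eye and did not measure it. The arm was clear of everything when I handed in.

No check failed or disagreed at the end.

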